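# Swap the pack on the charger behind the parked power tools

### The job

The charged battery pack sits on the charger behind the two parked power tools: stand both tools aside on the grey mat, then put the charged pack into the empty front compartment of the blue tote, and after that seat the flat pack (the one with white tape) fully home on the charger. Finally stand the tools back upright and squarely on their own pads, the red drill on the red pad and the yellow impact driver on the yellow pad. Set things down rather than dropping them, and do not tip a tool over.

Things in the scene. Friction and masses are not known exactly. Their poses are not given: they have to be found in the camera images.
- drill: Red compact drill, 0.8 kg, on the red pad at the start. It stands on its flat black foot (84 x 58 mm, 38 mm high). Origin: centre of the foot's underside; x along the head to the nose. Barrel axis 155 mm up, from x = -70 (rear) to +95 mm (end of dark chuck), top 183 mm up. Grip it from above across y: black flat sides 58 mm apart, 62 mm long, centred over the origin, 142 to 168 mm up.
- driver: Yellow impact driver, 0.75 kg, on the yellow pad at the start. It stands on its flat black foot (84 x 58 mm, 38 mm high). Origin: centre of the foot's underside; x along the head to the nose. Barrel axis 150 mm up, from x = -58 (rear) to +102 mm (tip of thin bit), top 178 mm up. Grip it from above across y: black flat sides 58 mm apart, 56 mm long, centred at x = -6 mm, 137 to 163 mm up.
- charged_pack: Charged battery pack: black block 86 x 56 x 54 mm (x, y, z), 0.32 kg, with four green lamps in a row on top. Origin = centre of its underside. At the start it sits on the charger; only its upper 40 mm stands above the charger's rails. Grip across y (56 mm).
- flat_pack: Flat battery pack: same block, 86 x 56 x 54 mm (x, y, z), 0.32 kg, with a white tape band 26 mm wide round its middle. Origin = centre of its underside. At the start it lies on the bench on the robot's side of the tote. Grip across y (56 mm).
- charger: Grey battery charger with black rails, fixed, 139 x 100 mm. Origin: on the bench under the middle of its pack recess. Recess floor 32 mm up, 96 mm along x by 66 mm along y (5 mm free all round a pack lying along x, either way round), between black rails with tops 46 mm up and, at +x, a deck 50 mm up with two lamps. The tools stand on its -x side.
- red_pad: Red parking pad for the drill, fixed, 104 x 80 x 3 mm (x, y, z). Origin = centre of its underside on the bench; the tool stands on its top, 3 mm up, with its foot along the pad's x (either way round).
- yellow_pad: Yellow parking pad for the impact driver, fixed, 104 x 80 x 3 mm (x, y, z). Origin = centre of its underside on the bench; the tool stands on its top, 3 mm up, with its foot along the pad's x (either way round).
- side_mat: Grey rubber mat, the side area, fixed, 200 x 260 x 3 mm (x, y, z), clear at the start, left or right of the tools. Origin = centre of its underside; tools stand on its top, 3 mm up. It takes both tools side by side along y.
- tote: Blue tote (open tray), fixed, walls 60 mm high, 4 mm thick, on the side away from the mat. Origin: on the bench under the centre of its empty front compartment, inside 127 mm along x by 200 mm along y, floor 4 mm up. At +x, behind a 50 mm high divider, the other compartment is full of boxes.

How it is judged:
By the outcome, as a careful person would: the job done as asked, in the order asked, and still so for the second after the job is handed in, with the robot touching nothing.
It also fails if it takes over 138 s, if anything falls off the work surface, if the arm or the gripper's body presses on something with over 40 N, if the wrist force passes 120 N, or if a joint passes its speed limit or range.

### The arm

A 6-joint arm with a two-finger parallel gripper is mounted at the origin on the work surface. World frame = base frame: x ahead of the robot, y to its left, z up, the work surface at z = 0. Lengths are in m, angles in rad, forces in N, time in s.
With the tool pointing down it reaches from about 0.375 to 0.9 m from the base axis. Payload 3.1 kg.
Tool frame: the origin (TCP) lies on the centre line of the jaws, within the pads' length; the fingertips stand 25 mm ahead of it and the grasp point (between the pads) lies 6 mm ahead of it (manip.tip_extent is the distance from the TCP to the fingertips, in m); z points along the fingers, y is the line along which they close (so a half turn about z gives the same grasp; the last joint's range is limited). The gripper opens to 85 mm and grips with 20 to 120 N. Pads are 22 mm wide; open, the fingers measure 114 mm over their backs; the gripper's body (76 mm by 85 mm) begins 54 mm behind the grasp point. The pads swing forward as they close: fully open they stand 13 mm farther back than shut.
Start: joints at [-1.31, 0.527, 1.433, -0, 1.181, -0.178], TCP at [0.266, -0.565, 0.256] pointing down, gripper open.
Joint ranges: [-3.08, 3.08], [-0.75, 2.2], [0.22, 2.44], [-1.43, 4.57], [0, 2.65], [-2.85, 2.85]. Speed limits (rad/s): [2.79, 2.79, 3.14, 3.14, 3.14, 3.14].

### API

Orientations are given as a unit quaternion [x, y, z, w].
In Python, from station import readout, imaging, order, manip gives the robot as it stands.
- The arm moves only by the tool move_arm, never from a script. Its argument "rows" is a list of rows, each a list of 7 numbers: the turn, a rotation vector about the tool's x, y, z in degrees, then the shift along the tool's x, y, z in mm, then the closure, from 0 (fully open) to 1 (shut). A call has 1 to 12 rows; each row is the pose to reach, as a shift and turn from the pose commanded when the call began, along the tool's axes at that moment; what a row does not reach only later rows make up. A row lasts 1/12 s, in which the tool goes at most 41.7 mm and 7.16 degrees, less where a joint would pass 70% of its speed; a pose out of reach is approached as far as the arm can. A call with a gripper value outside its range is refused whole. The fingers move at their own pace and stop on an object; "squeeze" is the grip in N (left out, the last holds). Time passes only in rows, so rows that repeat a pose let the fingers close. It gives the time, the measured TCP pose, the force, the opening and the grip force at its end, in the units of the state.
- readout.sense(): the state, without advancing time (a new reading comes with each control period).
- imaging.snapshot(name): name is "scene" or "top"; returns a dict with "img" (400x640x3 uint8, red, green, blue), "z_map" (400x640 float32, m along the optical axis (not along the pixel's ray), 0 where there is no reading), "fovy" (degrees; the focal length in pixels is half the picture's height over the tangent of half this angle, whatever the lens; pixels are square), "cx", "cy" (the principal point, pixels), "rvec" (rotation vector, rad) and "tvec" (3), from world to camera coordinates, as OpenCV has them. Camera axes: x right, y down, z forward; pixel columns grow to the right and rows downward; lengths in m; the calibration is good to about 2 mm. A picture is of the moment at which its call begins.
- order.sign_off(): hands the job in; it is judged then, once.
The state is a dict: "t": time; "q": joint angles; "qd": joint speeds; "tau": joint torques, N m; "tcp_pos": TCP position; "tool_rot": TCP orientation; "force": force on the tool from outside, world axes, zero at the start; "ft_torque": the same for the moment, N m; "finger_gap": opening from 0.0 (shut) to 1.0 (fully open); "gripper_force": force on a finger pad.
Only numpy, scipy, OpenCV 4.12 (cv2) and the standard library are available. Lean on these libraries where they do the work, as an engineer would, in place of code of your own. Each camera call takes 0.05 s, during which the arm holds its last target. There are 200 camera calls.

## Working session

There is one attempt and no reset: what is moved stays moved. The work goes in short steps, Python scripts to look and compute and a tool call to move; the robot and the scene stay as the last step left them, time stands still between calls to the robot, and variables do not carry over. Pictures are saved under pics/ and viewed, at most 14 in all, crops included, and the job is handed in when it is done.

Besides the shell and the picture viewer there is one more tool, called after "Emit:" in YAML: its name, and indented under it one key for each argument. move_arm: Moves the arm, as the interface text tells. Its arguments: {"type":"object","properties":{"rows":{"type":"array"},"squeeze":{"type":"number"}},"required":["rows"]}

```bash
ls; mkdir -p pics; cat > h.py <<'E'
import numpy as np,cv2
from station import readout,imaging,order,manip
from scipy.spatial.transform import Rotation as R
def snap(n):
    s=imaging.snapshot(n); np.savez(''+n+'.npz',**s); return s
def load(n): return dict(np.load(''+n+'.npz'))
def cam(s):
    f=200/np.tan(np.radians(float(s['fovy']))/2); M=cv2.Rodrigues(np.asarray(s['rvec'],float))[0]; return f,M,np.asarray(s['tvec'],float).ravel()
def cloud(s):
    f,M,t=cam(s); z=s['z_map']; v,u=np.mgrid[:400,:640]
    P=np.stack([(u-s['cx'])/f*z,(v-s['cy'])/f*z,z],-1); return (P-t)@M
def pz(s,u,v,z):
    f,M,t=cam(s); d=np.array([(u-s['cx'])/f,(v-s['cy'])/f,1])@M; c=-t@M; return c+d*(z-c[2])/d[2]
def proj(s,p):
    f,M,t=cam(s); q=M@np.asarray(p)+t; return q[:2]/q[2]*f+[s['cx'],s['cy']]
E
python3 - <<'E'
from h import *
for n in('scene','top'):
    s=snap(n); cv2.imwrite(f'pics/{n}0.png',cv2.resize(s['img'][...,::-1],(800,500))); f,M,t=cam(s); print(n,s['fovy'],-t@M,M.round(2).tolist())
print(readout.sense(), manip.tip_extent)
E
```

```text
pics
scene 51.800830493950315 [ 1.1277793  -0.21359651  0.73979182] [[0.36, 0.93, 0.02], [0.7, -0.25, -0.67], [-0.62, 0.25, -0.74]]
top 50.16043363843013 [0.42539671 0.00977475 1.00432665] [[0.02, -1.0, 0.03], [-0.99, -0.03, -0.12], [0.12, -0.02, -0.99]]
{'t': 0.1, 'q': array([-1.30949120e+00,  5.28364716e-01,  1.43379694e+00, -1.01143597e-05,
        1.18139051e+00, -1.78514219e-01]), 'qd': array([ 1.29506274e-03, -9.45626564e-04, -2.99189304e-03,  2.31689042e-03,
       -4.27323537e-06,  7.36439051e-04]), 'tau': array([-5.46087867e-04, -4.43305707e+01, -1.78585696e+01, -2.73449878e-04,
        3.86917251e-03,  3.76850124e-06]), 'tcp_pos': array([ 0.26596771, -0.56491722,  0.25542939]), 'tool_rot': array([ 9.75916269e-01,  2.18143244e-01, -4.52186694e-05, -9.78726153e-04]), 'force': array([ 0.53523782,  0.46748089, -0.42454191]), 'ft_torque': array([-0.01501011,  0.04265231,  0.04702136]), 'gripper_force': 0.0, 'finger_gap': 1.0032765018286507} 0.025
```

View pics/scene0.png

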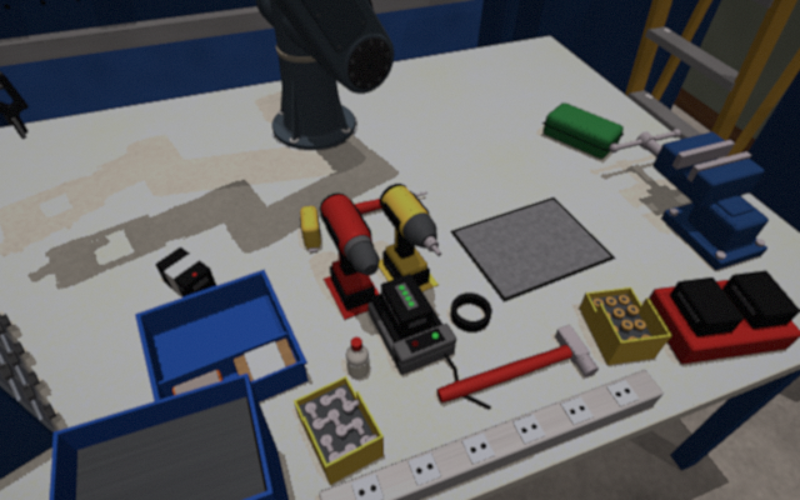

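View pics/top0.png

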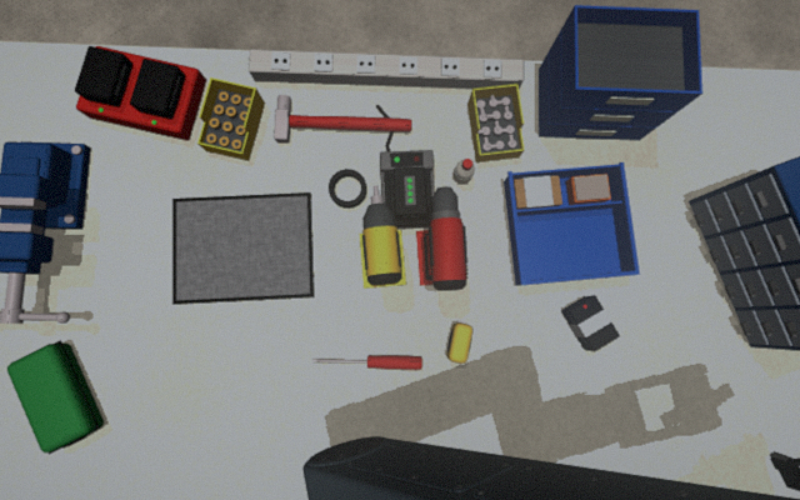

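The top view (800x500) shows the yellow driver at about (382,245), the red drill at (447,240), the charger at (407,190), the mat at (243,248), the tote's empty compartment at (572,245) and the flat pack at (590,322). Next I'll measure poses from the depth clouds.

```bash
cat >> h.py <<'E'
def rect(P):
    r=cv2.minAreaRect((P[:,:2]*1000).astype(np.float32)); c=r[0]; w,h=r[1]; 
    b=cv2.boxPoints(r); e=b[1]-b[0] if np.linalg.norm(b[1]-b[0])>np.linalg.norm(b[2]-b[1]) else b[2]-b[1]
    a=np.degrees(np.arctan2(e[1],e[0])); a=(a+90)%180-90
    return [round(float(x),1) for x in (*c,max(w,h),min(w,h),a)]
def box(s,u0,u1,v0,v1,z0,z1,k=.8):
    """points in 800x500 pixel window with height range, plus colours"""
    C=cloud(s); m=np.zeros((400,640),bool); m[int(v0*k):int(v1*k),int(u0*k):int(u1*k)]=1
    m&=(s['z_map']>0)&(C[...,2]>z0)&(C[...,2]<z1); return C[m],s['img'][m].astype(int)
E
python3 - <<'E'
from h import *
s=load('top')
C=cloud(s)
print('bench z',np.median(C[340:350,100:200,2]), C[60,100])
def show(n,*a):
    P,c=box(s,*a); print(n,len(P),rect(P),'zmax',P[:,2].max().round(4))
show('driver head',355,410,180,290,.12,.2)
show('drill head',415,475,180,295,.12,.2)
show('driver top',355,410,180,290,.165,.2)
show('drill top',415,475,180,295,.17,.2)
show('flat',550,630,285,360,.04,.07)
show('pack',375,440,140,232,.075,.1)
show('charger',375,440,140,232,.035,.06)
show('tote rim',495,650,155,295,.053,.07)
P,c=box(s,165,320,185,310,-.01,.02); m=c.max(1)<130; print('mat',rect(P[m]))
P,c=box(s,340,410,225,300,-.01,.012); m=(c[:,0]>c[:,2]+70); print('ypad',rect(P[m]),m.sum())
P,c=box(s,405,480,225,300,-.01,.012); m=(c[:,0]>c[:,1]+60); print('rpad',rect(P[m]),m.sum())
t=load('scene')
I=s['img'][...,::-1]
cv2.imwrite('pics/a.png',cv2.resize(I[100:260,250:410],(600,600),interpolation=cv2.INTER_CUBIC))
I=t['img'][...,::-1]
cv2.imwrite('pics/b.png',cv2.resize(I[130:310,220:400],(600,600),interpolation=cv2.INTER_CUBIC))
E
```

```text
bench z -4.801493029412914e-05 [0.85578052 0.51336438 0.06795091]
driver head 1821 [562.5, 38.5, 159.2, 58.0, 7.3] zmax 0.1837
drill head 2127 [558.3, -68.6, 165.2, 58.1, 4.3] zmax 0.1888
driver top 1555 [546.7, 36.7, 127.1, 57.3, 8.5] zmax 0.1837
drill top 1837 [557.5, -68.6, 163.3, 56.9, 3.8] zmax 0.1888
flat 1041 [430.0, -344.6, 86.0, 58.2, 31.1] zmax 0.0596
pack 984 [652.7, -8.7, 87.0, 56.1, 3.7] zmax 0.0912
charger 1061 [668.8, -5.9, 139.8, 99.6, 4.4] zmax 0.0599
tote rim 1266 [609.6, -306.4, 217.2, 209.0, -83.3] zmax 0.0661
mat [555.7, 301.3, 262.2, 202.4, -85.7]
ypad [540.7, 38.9, 101.2, 77.9, 6.2] 176
rpad [545.0, -32.4, 100.5, 9.7, 4.1] 150
```

View pics/a.png

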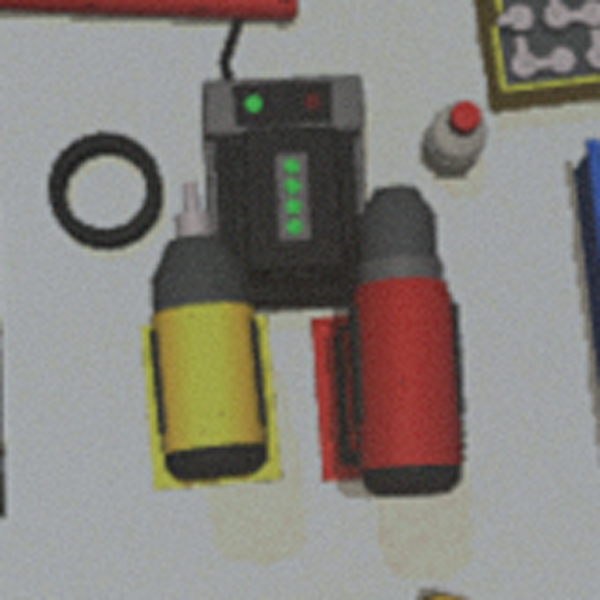

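View pics/b.png

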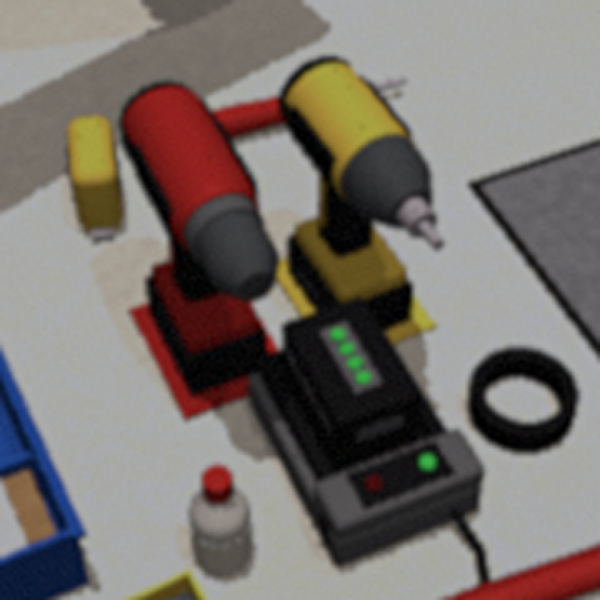

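```bash
cat >> h.py <<'E'
def go(x,y,z,yaw):
    """row (deg, mm) from the present pose to TCP x,y,z in mm, tool down, tool x at yaw deg"""
    st=readout.sense(); r=R.from_quat(st['tool_rot']); a=np.radians(yaw)/2
    T=R.from_quat([np.cos(a),np.sin(a),0,0])
    print('row',(r.inv()*T).as_rotvec(degrees=True).round(1).tolist(),r.inv().apply(np.array([x,y,z])-st['tcp_pos']*1000).round(1).tolist())
E
python3 - <<'E'
from h import *
go(534.8,35.3,260,6.5)
s=load('top')
P,c=box(s,495,650,155,295,-.01,.02); m=c[:,2]>c[:,0]+40; print('tote floor',rect(P[m]),m.sum())
from numpy import *
P,c=box(s,355,410,180,290,.13,.2); m=(c[:,0]>c[:,2]+60); print('yellow body',rect(P[m]))
P,c=box(s,415,475,180,295,.13,.2); m=(c[:,0]>c[:,2]+60); print('red body',rect(P[m]))
E
```

```text
row [-0.1, -0.0, 18.7] [498.8, -428.6, -3.6]
tote floor [623.7, -323.8, 214.6, 212.8, -83.7] 4160
yellow body [528.0, 32.7, 88.5, 55.0, 7.4]
red body [539.6, -69.0, 97.3, 46.7, 2.9]
```

Emit:
move_arm:
  rows:
    - [0, 0, 18.7, 499, -428.6, -3.6, 0]
    - [0, 0, 18.7, 499, -428.6, -3.6, 0]
    - [0, 0, 18.7, 499, -428.6, -3.6, 0]
    - [0, 0, 18.7, 499, -428.6, -3.6, 0]
    - [0, 0, 18.7, 499, -428.6, -3.6, 0]
    - [0, 0, 18.7, 499, -428.6, -3.6, 0]
    - [0, 0, 18.7, 499, -428.6, -3.6, 0]
    - [0, 0, 18.7, 499, -428.6, -3.6, 0]
    - [0, 0, 18.7, 499, -428.6, -3.6, 0]
    - [0, 0, 18.7, 499, -428.6, -3.6, 0]
    - [0, 0, 18.7, 499, -428.6, -3.6, 0]
    - [0, 0, 18.7, 499, -428.6, -3.6, 0]

```text
t: 1.1
tcp_pos: [0.4708, -0.1072, 0.2589]
tool_rot: [0.998, 0.057, -0.0, -0.0]
force: [-0.6, 0.2, 1.6]
finger_gap: 0.999
gripper_force: 0.0
```

```bash
python3 -c "
from h import *
go(534.8,35,260,7); go(534.8,35,156,7);print(readout.sense()['q'])"
```

```text
row [-0.0, 0.0, -0.5] [79.6, -134.0, -1.1]
row [-0.0, 0.0, -0.5] [79.7, -134.0, 102.9]
[-4.55729837e-01  3.33741635e-01  1.77662448e+00 -5.36804167e-05
  1.03167000e+00  1.00191239e+00]
```

Emit:
move_arm:
  rows:
    - [0, 0, -0.5, 80, -134, -1, 0]
    - [0, 0, -0.5, 80, -134, -1, 0]
    - [0, 0, -0.5, 80, -134, -1, 0]
    - [0, 0, -0.5, 80, -134, -1, 0]
    - [0, 0, -0.5, 80, -134, -1, 0]
    - [0, 0, -0.5, 80, -134, -1, 0]
    - [0, 0, -0.5, 80, -134, 10, 0]
    - [0, 0, -0.5, 80, -134, 20, 0]
    - [0, 0, -0.5, 80, -134, 30, 0]
    - [0, 0, -0.5, 80, -134, 35, 0]
    - [0, 0, -0.5, 80, -134, 35, 0]
    - [0, 0, -0.5, 80, -134, 35, 0]

```text
t: 2.1
tcp_pos: [0.5346, 0.0324, 0.2235]
tool_rot: [0.998, 0.06, -0.001, -0.0]
force: [0.5, 0.3, 0.0]
finger_gap: 1.0
gripper_force: 0.0
```

```bash
python3 - <<'E'
from h import *
go(534.8,35,156,7)
s=snap('scene'); t=snap('top'); 
a=cv2.resize(s['img'][100:300,220:420,::-1],(400,400)); b=cv2.resize(t['img'][100:300,220:420,::-1],(400,400))
cv2.imwrite('pics/c.png',np.hstack([a,b]))
E
```

```text
row [-0.0, 0.1, -0.1] [0.6, -2.6, 67.5]
```

View pics/c.png

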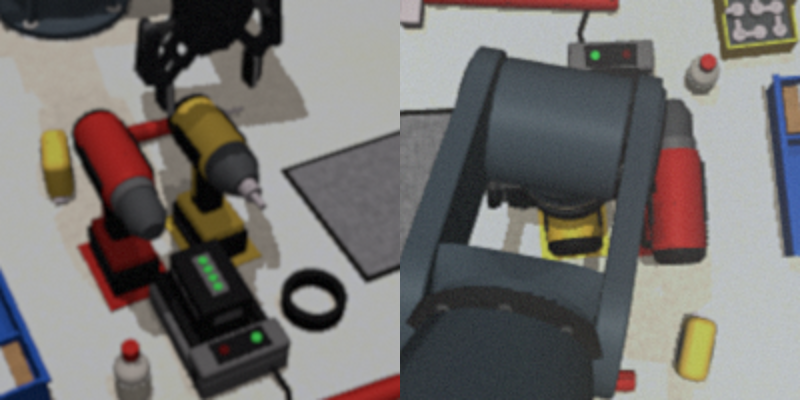

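The left half shows the open jaws straddling above the yellow driver at about (205,100), clear of the drill. The arm hides most of the top view on the right. Descending to grip.

Emit:
move_arm:
  rows:
    - [0, 0, 0, 0.5, -2.6, 15, 0]
    - [0, 0, 0, 0.5, -2.6, 30, 0]
    - [0, 0, 0, 0.5, -2.6, 45, 0]
    - [0, 0, 0, 0.5, -2.6, 55, 0]
    - [0, 0, 0, 0.5, -2.6, 63, 0]
    - [0, 0, 0, 0.5, -2.6, 67.5, 0]
    - [0, 0, 0, 0.5, -2.6, 67.5, 0]
    - [0, 0, 0, 0.5, -2.6, 67.5, 0.2]
    - [0, 0, 0, 0.5, -2.6, 67.5, 0.25]
    - [0, 0, 0, 0.5, -2.6, 67.5, 0.3]
    - [0, 0, 0, 0.5, -2.6, 67.5, 0.35]
    - [0, 0, 0, 0.5, -2.6, 67.5, 0.4]
  squeeze: 60

```text
t: 3.2
tcp_pos: [0.5357, 0.0354, 0.1575]
tool_rot: [0.998, 0.061, 0.001, 0.0]
force: [-0.1, -0.6, 4.9]
finger_gap: 0.67
gripper_force: 66.3
```

Emit:
move_arm:
  rows:
    - [0, 0, 0, 0, 0, 0, 0.6]
    - [0, 0, 0, 0, 0, 0, 0.6]
    - [0, 0, 0, 0, 0, 0, 0.6]
    - [0, 0, 0, 0, 0, -4, 0.6]
    - [0, 0, 0, 0, 0, -10, 0.6]
    - [0, 0, 0, 0, 0, -20, 0.6]
    - [0, 0, 0, 0, 0, -30, 0.6]
    - [0, 0, 0, 0, 0, -40, 0.6]
    - [0, 0, 0, 0, 0, -50, 0.6]
    - [0, 0, 0, 0, 0, -60, 0.6]
    - [0, 0, 0, 0, 0, -60, 0.6]
    - [0, 0, 0, 0, 0, -60, 0.6]

```text
t: 4.2
tcp_pos: [0.5357, 0.0355, 0.2176]
tool_rot: [0.998, 0.061, 0.001, 0.0]
force: [0.6, 0.4, -9.6]
finger_gap: 0.669
gripper_force: 66.2
```

```bash
python3 - <<'E'
from h import *
# mat: centre 555.7,301.3 yaw 4.3; grip x -6
a=np.radians(4.3); o=np.array([555.7,301.3])+np.array([-np.sin(a),np.cos(a)])*62+np.array([np.cos(a),np.sin(a)])*-12
print(o); go(o[0]-6,o[1],216,4.3)
st=readout.sense(); print(st['force'],st['ft_torque'])
s=snap('scene'); cv2.imwrite('pics/d.png',cv2.resize(s['img'][60:300,200:440,::-1],(480,480)))
E
```

```text
[539.08509733 362.22573356]
row [0.0, -0.1, 2.7] [37.2, -324.6, 1.5]
[ 0.59989193  0.42816885 -9.62761377] [0.02849348 0.08278522 0.00868203]
```

View pics/d.png

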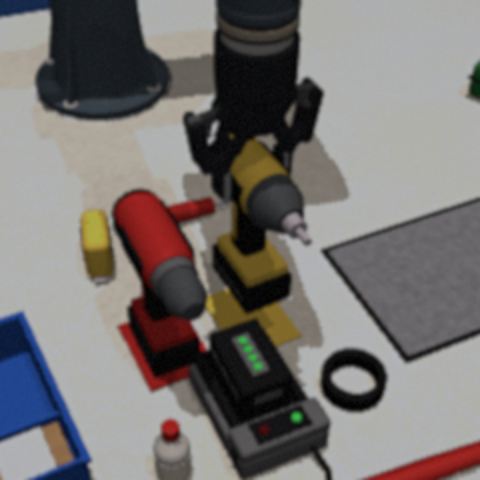

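The driver hangs upright in the jaws at about (260,230), clear of its pad. Next is carrying it to the far side of the mat.

Emit:
move_arm:
  rows:
    - [0, 0, 0, 1, -15, 0, 0.6]
    - [0, 0, 0.5, 5, -45, 0, 0.6]
    - [0, 0, 1, 9, -80, 0, 0.6]
    - [0, 0, 1.4, 13, -115, 0, 0.6]
    - [0, 0, 1.8, 17, -150, 0, 0.6]
    - [0, 0, 2, 21, -185, 0, 0.6]
    - [0, 0, 2.2, 25, -220, 0, 0.6]
    - [0, 0, 2.4, 29, -255, 0, 0.6]
    - [0, 0, 2.7, 33, -288, 0, 0.6]
    - [0, 0, 2.7, 36, -312, 0, 0.6]
    - [0, 0, 2.7, 37, -324, 0, 0.6]
    - [0, 0, 2.7, 37, -324.6, 0, 0.6]

```text
t: 5.25
tcp_pos: [0.5312, 0.3652, 0.2152]
tool_rot: [0.999, 0.039, -0.001, -0.0]
force: [-0.4, -1.3, -7.4]
finger_gap: 0.671
gripper_force: 67.8
```

Emit:
move_arm:
  rows:
    - [0, 0, 0, 0, 0, 0, 0.6]
    - [0, 0, 0, 0, 0, 12, 0.6]
    - [0, 0, 0, 0, 0, 24, 0.6]
    - [0, 0, 0, 0, 0, 36, 0.6]
    - [0, 0, 0, 0, 0, 46, 0.6]
    - [0, 0, 0, 0, 0, 52, 0.6]
    - [0, 0, 0, 0, 0, 55, 0.6]
    - [0, 0, 0, 0, 0, 57, 0.6]
    - [0, 0, 0, 0, 0, 58, 0.6]
    - [0, 0, 0, 0, 0, 58, 0.6]
    - [0, 0, 0, 0, 0, 58, 0.6]

```text
t: 6.17
tcp_pos: [0.5327, 0.3625, 0.1592]
tool_rot: [0.999, 0.038, 0.001, -0.0]
force: [1.1, 0.1, -8.6]
finger_gap: 0.668
gripper_force: 67.7
```

Emit:
move_arm:
  rows:
    - [0, 0, 0, 0, 0, 0.5, 0.6]
    - [0, 0, 0, 0, 0, 1, 0.6]
    - [0, 0, 0, 0, 0, 1.5, 0.6]
    - [0, 0, 0, 0, 0, 1.5, 0.6]

```text
t: 6.5
tcp_pos: [0.5324, 0.3624, 0.1577]
tool_rot: [0.999, 0.038, 0.0, -0.0]
force: [-0.5, -0.7, -5.6]
finger_gap: 0.671
gripper_force: 68.1
```

Emit:
move_arm:
  rows:
    - [0, 0, 0, 0, 0, 0.5, 0.6]
    - [0, 0, 0, 0, 0, 0.8, 0.6]
    - [0, 0, 0, 0, 0, 0.8, 0.3]
    - [0, 0, 0, 0, 0, 0.8, 0.2]
    - [0, 0, 0, 0, 0, 0.8, 0.1]
    - [0, 0, 0, 0, 0, 0.8, 0]
    - [0, 0, 0, 0, 0, 0.8, 0]
    - [0, 0, 0, 0, 0, -15, 0]
    - [0, 0, 0, 0, 0, -40, 0]
    - [0, 0, 0, 0, 0, -70, 0]
    - [0, 0, 0, 0, 0, -100, 0]
    - [0, 0, 0, 0, 0, -100, 0]

```text
t: 7.5
tcp_pos: [0.5358, 0.364, 0.2641]
tool_rot: [0.999, 0.038, 0.006, -0.003]
force: [0.4, 1.0, 0.5]
finger_gap: 0.999
gripper_force: 0.0
```

```bash
python3 - <<'E'
from h import *
go(545,-69.5,256,4)
E
```

```text
row [-0.3, -0.7, 0.3] [-23.5, 433.0, 5.8]
```

Emit:
move_arm:
  rows:
    - [0, 0, 0, -1, 20, 0, 0]
    - [0, 0, 0, -3, 60, 0, 0]
    - [0, 0, 0, -5, 101, 0, 0]
    - [0, 0, 0, -7, 142, 0, 0]
    - [0, 0, 0, -9, 183, 0, 0]
    - [0, 0, 0, -11, 224, 0, 0]
    - [0, 0, 0, -13, 265, 0, 0]
    - [0, 0, 0, -15, 306, 0, 0]
    - [0, 0, 0, -17, 347, 0, 0]
    - [0, 0, 0, -19, 388, 0, 0]
    - [0, 0, 0, -21, 422, 0, 0]
    - [0, 0, 0, -21, 431.5, 0, 0]

```text
t: 8.5
tcp_pos: [0.5442, -0.0747, 0.2571]
tool_rot: [0.999, 0.035, 0.001, 0.001]
force: [0.6, -0.0, 0.0]
finger_gap: 0.999
gripper_force: 0.0
```

Emit:
move_arm:
  rows:
    - [0, 0, 0, 0, 0, 0, 0]
    - [0, 0, 0, 0, 0, 10, 0]
    - [0, 0, 0, 0, 0, 20, 0]
    - [0, 0, 0, 0, 0, 30, 0]
    - [0, 0, 0, 0, 0, 30, 0]
    - [0, 0, 0, 0, 0, 30, 0]

```text
t: 9.0
tcp_pos: [0.5429, -0.068, 0.2257]
tool_rot: [0.999, 0.039, -0.001, -0.001]
force: [0.2, -0.2, -0.8]
finger_gap: 1.004
gripper_force: 0.0
```

```bash
python3 - <<'E'
from h import *
go(545,-69.3,161,4)
s=snap('scene'); t=snap('top')
P,c=box(t,165,320,185,310,.13,.21); print('driver head',rect(P))
P,c=box(s,430,640,100,310,.12,.21); print('driver head scene',rect(P),P[:,2].max())
E
```

```text
row [-0.1, 0.2, 0.4] [2.2, 1.6, 64.7]
driver head [556.3, 355.2, 154.4, 47.0, 1.7]
driver head scene [561.3, 363.1, 160.5, 60.5, 6.0] 0.18306674572136192
```

Emit:
move_arm:
  rows:
    - [0, 0, 0.4, 2.2, 1.5, 15, 0]
    - [0, 0, 0.4, 2.2, 1.5, 30, 0]
    - [0, 0, 0.4, 2.2, 1.5, 45, 0]
    - [0, 0, 0.4, 2.2, 1.5, 55, 0]
    - [0, 0, 0.4, 2.2, 1.5, 62, 0]
    - [0, 0, 0.4, 2.2, 1.5, 64.5, 0]
    - [0, 0, 0.4, 2.2, 1.5, 64.5, 0]
    - [0, 0, 0.4, 2.2, 1.5, 64.5, 0.2]
    - [0, 0, 0.4, 2.2, 1.5, 64.5, 0.25]
    - [0, 0, 0.4, 2.2, 1.5, 64.5, 0.3]
    - [0, 0, 0.4, 2.2, 1.5, 64.5, 0.35]
    - [0, 0, 0.4, 2.2, 1.5, 64.5, 0.4]

```text
t: 10.1
tcp_pos: [0.5465, -0.0706, 0.1636]
tool_rot: [0.999, 0.034, 0.001, -0.0]
force: [0.1, 3.3, 5.4]
finger_gap: 0.666
gripper_force: 65.8
```

Emit:
move_arm:
  rows:
    - [0, 0, 0, 0, 0, 0, 0.6]
    - [0, 0, 0, 0, 0, 0, 0.6]
    - [0, 0, 0, 0, 0, 0, 0.6]
    - [0, 0, 0, 0, 0, -4, 0.6]
    - [0, 0, 0, 0, 0, -10, 0.6]
    - [0, 0, 0, 0, 0, -20, 0.6]
    - [0, 0, 0, 0, 0, -30, 0.6]
    - [0, 0, 0, 0, 0, -40, 0.6]
    - [0, 0, 0, 0, 0, -50, 0.6]
    - [0, 0, 0, 0, 0, -60, 0.6]
    - [0, 0, 0, 0, 0, -60, 0.6]
    - [0, 0, 0, 0, 0, -60, 0.6]

```text
t: 11.1
tcp_pos: [0.5465, -0.0711, 0.2236]
tool_rot: [0.999, 0.034, 0.001, 0.0]
force: [0.1, -0.4, -7.2]
finger_gap: 0.665
gripper_force: 65.6
```

```bash
python3 - <<'E'
from h import *
a=np.radians(4.3); o=np.array([555.7,301.3])-np.array([-np.sin(a),np.cos(a)])*62+np.array([np.cos(a),np.sin(a)])*-8
print(o); go(o[0],o[1],221,4.3)
E
```

```text
[552.3712     238.87469191]
row [0.1, -0.1, -0.4] [26.9, -308.8, 2.4]
```

Emit:
move_arm:
  rows:
    - [0, 0, 0, 1, -15, 0, 0.6]
    - [0, 0, 0, 4, -45, 0, 0.6]
    - [0, 0, 0, 7, -80, 0, 0.6]
    - [0, 0, -0.2, 10, -115, 0, 0.6]
    - [0, 0, -0.3, 13, -150, 0, 0.6]
    - [0, 0, -0.4, 16, -185, 0, 0.6]
    - [0, 0, -0.4, 19, -220, 0, 0.6]
    - [0, 0, -0.4, 22, -252, 0, 0.6]
    - [0, 0, -0.4, 25, -280, 0, 0.6]
    - [0, 0, -0.4, 27, -300, 0, 0.6]
    - [0, 0, -0.4, 27, -308, 0, 0.6]
    - [0, 0, -0.4, 27, -308, 0, 0.6]

```text
t: 12.1
tcp_pos: [0.551, 0.2402, 0.2216]
tool_rot: [0.999, 0.039, -0.001, -0.0]
force: [0.4, -0.4, -7.7]
finger_gap: 0.67
gripper_force: 67.1
```

Emit:
move_arm:
  rows:
    - [0, 0, 0, 0, 0, 0, 0.6]
    - [0, 0, 0, 0, 0, 12, 0.6]
    - [0, 0, 0, 0, 0, 24, 0.6]
    - [0, 0, 0, 0, 0, 36, 0.6]
    - [0, 0, 0, 0, 0, 46, 0.6]
    - [0, 0, 0, 0, 0, 52, 0.6]
    - [0, 0, 0, 0, 0, 55, 0.6]
    - [0, 0, 0, 0, 0, 57, 0.6]
    - [0, 0, 0, 0, 0, 58, 0.6]
    - [0, 0, 0, 0, 0, 59, 0.6]
    - [0, 0, 0, 0, 0, 59.5, 0.6]
    - [0, 0, 0, 0, 0, 59.5, 0.6]

```text
t: 13.1
tcp_pos: [0.5524, 0.2383, 0.1637]
tool_rot: [0.999, 0.038, 0.001, -0.0]
force: [0.4, 0.2, -5.0]
finger_gap: 0.669
gripper_force: 67.2
```

Emit:
move_arm:
  rows:
    - [0, 0, 0, 0, 0, 0.6, 0.6]
    - [0, 0, 0, 0, 0, 1, 0.6]
    - [0, 0, 0, 0, 0, 1, 0.3]
    - [0, 0, 0, 0, 0, 1, 0.2]
    - [0, 0, 0, 0, 0, 1, 0.1]
    - [0, 0, 0, 0, 0, 1, 0]
    - [0, 0, 0, 0, 0, 1, 0]
    - [0, 0, 0, 0, 0, -15, 0]
    - [0, 0, 0, 0, 0, -40, 0]
    - [0, 0, 0, 0, 0, -70, 0]
    - [0, 0, 0, 0, 0, -80, 0]
    - [0, 0, 0, 0, 0, -80, 0]

```text
t: 14.1
tcp_pos: [0.554, 0.2387, 0.2463]
tool_rot: [0.999, 0.038, 0.004, -0.001]
force: [1.1, -0.5, 0.3]
finger_gap: 0.999
gripper_force: 0.0
```

```bash
python3 - <<'E'
from h import *
t=snap('top'); s=snap('scene')
def show(n,c,*a):
    P,_=box(c,*a); print(n,len(P),rect(P) if len(P) else '', P[:,2].max() if len(P) else '')
show('pack',t,375,440,140,232,.075,.1)
show('charger',t,375,440,140,235,.035,.06)
show('deck',t,375,440,140,235,.0475,.06)
P,c=box(t,340,410,225,300,-.01,.012); m=(c[:,0]>c[:,2]+70); print('ypad',rect(P[m]),m.sum())
P,c=box(t,405,480,225,300,-.01,.012); m=(c[:,0]>c[:,1]+60); print('rpad',rect(P[m]),m.sum())
go(652.7,-8.7,256,4)
I=np.hstack([cv2.resize(s['img'][80:320,200:440,::-1],(400,400)),cv2.resize(t['img'][100:300,200:400,::-1],(400,400))])
cv2.imwrite('pics/e.png',I)
E
```

```text
pack 983 [653.0, -8.7, 87.1, 56.0, 3.9] 0.09074669376710276
charger 1158 [668.9, -5.5, 140.4, 99.6, 3.6] 0.059880661124145126
deck 618 [668.5, -5.6, 137.9, 99.1, 4.1] 0.059880661124145126
ypad [541.4, 39.1, 103.5, 78.5, 6.7] 1431
rpad [548.9, -67.6, 103.6, 79.0, 5.6] 1427
row [0.0, 0.0, 0.3] [82.3, 253.7, -13.4]
```

View pics/e.png

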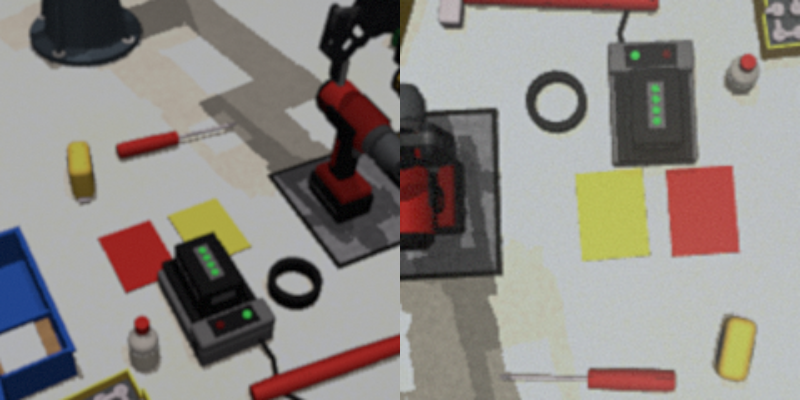

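The left shows the drill upright on the mat, with both pads and the charger now clear. In the right (top) view the yellow pad is at (612,213), the red pad at (702,210) and the pack at (655,105). Next is the charged pack.

Emit:
move_arm:
  rows:
    - [0, 0, 0, 6, 20, -10, 0]
    - [0, 0, 0, 16, 50, -13, 0]
    - [0, 0, 0, 26, 82, -13, 0]
    - [0, 0, 0, 38, 118, -13, 0]
    - [0, 0, 0, 50, 154, -13, 0]
    - [0, 0, 0, 60, 190, -13, 0]
    - [0, 0, 0, 72, 225, -13, 0]
    - [0, 0, 0, 82, 250, 0, 0]
    - [0, 0, 0, 83, 253.5, 30, 0]
    - [0, 0, 0, 83, 253.5, 65, 0]
    - [0, 0, 0, 83, 253.5, 100, 0]
    - [0, 0, 0, 83, 253.5, 110, 0]

```text
t: 15.2
tcp_pos: [0.6485, -0.0081, 0.1251]
tool_rot: [0.999, 0.037, -0.007, -0.002]
force: [-2.3, 0.6, -0.6]
finger_gap: 0.998
gripper_force: 0.0
```

Emit:
move_arm:
  rows:
    - [0, 0, 0, 0, 0, 0, 0]
    - [0, 0, 0, 0, 0, 0, 0]
    - [0, 0, 0, 0, 0, 0, 0]

```text
t: 15.45
tcp_pos: [0.655, -0.0083, 0.1346]
tool_rot: [0.999, 0.038, 0.002, 0.0]
force: [-0.4, 0.0, 0.1]
finger_gap: 1.0
gripper_force: 0.0
```

```bash
python3 - <<'E'
from h import *
go(653,-8.7,78,3.9)
E
```

```text
row [0.0, -0.2, 0.4] [-2.2, 0.2, 56.6]
```

Emit:
move_arm:
  rows:
    - [0, 0, 0.4, -2, 0.2, 10, 0]
    - [0, 0, 0.4, -2, 0.2, 22, 0]
    - [0, 0, 0.4, -2, 0.2, 34, 0]
    - [0, 0, 0.4, -2, 0.2, 44, 0]
    - [0, 0, 0.4, -2, 0.2, 51, 0]
    - [0, 0, 0.4, -2, 0.2, 55, 0]
    - [0, 0, 0.4, -2, 0.2, 56.5, 0]
    - [0, 0, 0.4, -2, 0.2, 56.5, 0.2]
    - [0, 0, 0.4, -2, 0.2, 56.5, 0.25]
    - [0, 0, 0.4, -2, 0.2, 56.5, 0.3]
    - [0, 0, 0.4, -2, 0.2, 56.5, 0.35]
    - [0, 0, 0.4, -2, 0.2, 56.5, 0.4]

```text
t: 16.45
tcp_pos: [0.6523, -0.0087, 0.0774]
tool_rot: [0.999, 0.034, 0.001, 0.0]
force: [0.4, 0.2, 2.8]
finger_gap: 0.638
gripper_force: 65.2
```

Emit:
move_arm:
  rows:
    - [0, 0, 0, 0, 0, 0, 0.6]
    - [0, 0, 0, 0, 0, 0, 0.6]
    - [0, 0, 0, 0, 0, 0, 0.6]
    - [0, 0, 0, 0, 0, -5, 0.6]
    - [0, 0, 0, 0, 0, -14, 0.6]
    - [0, 0, 0, 0, 0, -26, 0.6]
    - [0, 0, 0, 0, 0, -40, 0.6]
    - [0, 0, 0, 0, 0, -54, 0.6]
    - [0, 0, 0, 0, 0, -68, 0.6]
    - [0, 0, 0, 0, 0, -76, 0.6]
    - [0, 0, 0, 0, 0, -80, 0.6]
    - [0, 0, 0, 0, 0, -80, 0.6]

```text
t: 17.45
tcp_pos: [0.6522, -0.0088, 0.1578]
tool_rot: [0.999, 0.034, 0.001, 0.0]
force: [0.5, 0.1, -3.4]
finger_gap: 0.651
gripper_force: 64.5
```

```bash
python3 - <<'E'
from h import *
t=load('top')
# tote: outer walls rectangle from rim; front compartment
C=cloud(t); 
P,c=box(t,495,650,155,295,.045,.07); m=(c[:,2]>c[:,0]+40); P=P[m]; print('tote rim',rect(P), len(P))
Q,c=box(t,495,650,155,295,-.01,.012); m=(c[:,2]>c[:,0]+40); Q=Q[m]; print(rect(Q))
a=np.radians(5.5); ex=np.array([np.cos(a),np.sin(a)]);ey=np.array([-np.sin(a),np.cos(a)])
for n,X in(('rim',P),('floor',Q)):
    X=X[:,:2]*1000; u=X@ex; v=X@ey; print(n,np.histogram(u,bins=np.arange(u.min(),u.max()+5,5))[0].tolist(),u.min(),u.max(),v.min(),v.max())
E
```

```text
tote rim [609.7, -306.2, 217.2, 207.4, -83.4] 1269
[623.4, -320.7, 219.3, 212.4, -83.5]
rim [140, 144, 21, 16, 17, 18, 17, 17, 17, 15, 19, 18, 14, 16, 19, 19, 14, 17, 16, 16, 18, 17, 18, 16, 15, 18, 41, 147, 26, 17, 14, 13, 15, 20, 18, 13, 14, 16, 16, 16, 128, 60, 3] 472.2374635819429 683.2401458310434 -473.67570381015736 -252.81083938812722
floor [120, 159, 162, 168, 162, 155, 162, 160, 161, 158, 160, 164, 159, 161, 157, 156, 164, 158, 155, 156, 161, 153, 158, 158, 163, 49, 0, 8, 18, 9, 8, 8, 10, 8, 8, 8, 9, 9, 14, 0, 0, 0, 26, 2] 482.12744342522456 697.4857730335222 -486.8472111112275 -267.6110782254764
```

```bash
python3 - <<'E'
from h import *
go(573,-310,180,6)
t=load('top'); P,c=box(t,450,482,150,190,.01,.2); print('bottle',rect(P),P[:,2].max())
E
```

```text
row [0.0, -0.1, -2.1] [-99.5, 295.1, -22.2]
bottle [715.8, -121.8, 67.3, 35.8, -47.4] 0.09011883907154777
```

Emit:
move_arm:
  rows:
    - [0, 0, 0, -10, 12, -15, 0.6]
    - [0, 0, -0.5, -25, 38, -32, 0.6]
    - [0, 0, -1, -40, 72, -42, 0.6]
    - [0, 0, -1.5, -52, 106, -42, 0.6]
    - [0, 0, -2, -63, 140, -42, 0.6]
    - [0, 0, -2, -73, 175, -42, 0.6]
    - [0, 0, -2, -82, 210, -42, 0.6]
    - [0, 0, -2, -90, 242, -40, 0.6]
    - [0, 0, -2, -96, 268, -35, 0.6]
    - [0, 0, -2, -99, 286, -30, 0.6]
    - [0, 0, -2, -99.5, 295, -25, 0.6]
    - [0, 0, -2, -99.5, 295, -22, 0.6]

```text
t: 18.45
tcp_pos: [0.5721, -0.3113, 0.177]
tool_rot: [0.999, 0.05, -0.0, -0.0]
force: [-0.1, 0.6, -3.6]
finger_gap: 0.643
gripper_force: 65.0
```

Emit:
move_arm:
  rows:
    - [0, 0, 0, 0, 0, 0, 0.6]
    - [0, 0, 0, 0, 0, 12, 0.6]
    - [0, 0, 0, 0, 0, 28, 0.6]
    - [0, 0, 0, 0, 0, 46, 0.6]
    - [0, 0, 0, 0, 0, 64, 0.6]
    - [0, 0, 0, 0, 0, 82, 0.6]
    - [0, 0, 0, 0, 0, 98, 0.6]
    - [0, 0, 0, 0, 0, 110, 0.6]
    - [0, 0, 0, 0, 0, 118, 0.6]
    - [0, 0, 0, 0, 0, 123, 0.6]
    - [0, 0, 0, 0, 0, 126, 0.6]
    - [0, 0, 0, 0, 0, 126, 0.6]

```text
t: 19.45
tcp_pos: [0.5727, -0.3095, 0.0524]
tool_rot: [0.999, 0.052, -0.0, -0.0]
force: [0.3, -0.3, -2.8]
finger_gap: 0.647
gripper_force: 65.0
```

Emit:
move_arm:
  rows:
    - [0, 0, 0, 0, 0, 0, 0.6]
    - [0, 0, 0, 0, 0, 1, 0.6]
    - [0, 0, 0, 0, 0, 1, 0.6]

```text
t: 19.7
tcp_pos: [0.5729, -0.3102, 0.0523]
tool_rot: [0.999, 0.051, 0.001, 0.0]
force: [-0.4, 0.2, -3.0]
finger_gap: 0.644
gripper_force: 65.0
```

Emit:
move_arm:
  rows:
    - [0, 0, 0, 0, 0, 0.7, 0.6]
    - [0, 0, 0, 0, 0, 1.4, 0.6]
    - [0, 0, 0, 0, 0, 2, 0.6]
    - [0, 0, 0, 0, 0, 2.5, 0.6]
    - [0, 0, 0, 0, 0, 2.5, 0.6]

```text
t: 20.12
tcp_pos: [0.5725, -0.3099, 0.0494]
tool_rot: [0.999, 0.051, 0.0, 0.0]
force: [-1.0, 0.0, -0.4]
finger_gap: 0.644
gripper_force: 65.6
```

Emit:
move_arm:
  rows:
    - [0, 0, 0, 0, 0, 0, 0.3]
    - [0, 0, 0, 0, 0, 0, 0.2]
    - [0, 0, 0, 0, 0, 0, 0.1]
    - [0, 0, 0, 0, 0, 0, 0]
    - [0, 0, 0, 0, 0, 0, 0]
    - [0, 0, 0, 0, 0, -15, 0]
    - [0, 0, 0, 0, 0, -40, 0]
    - [0, 0, 0, 0, 0, -75, 0]
    - [0, 0, 0, 0, 0, -105, 0]
    - [0, 0, 0, 0, 0, -120, 0]
    - [0, 0, 0, 0, 0, -120, 0]
    - [0, 0, 0, 0, 0, -120, 0]

```text
t: 21.12
tcp_pos: [0.5729, -0.31, 0.17]
tool_rot: [0.999, 0.051, 0.001, 0.001]
force: [-0.5, 0.0, -0.1]
finger_gap: 1.0
gripper_force: 0.0
```

```bash
python3 - <<'E'
from h import *
s=snap('scene'); t=snap('top')
P,c=box(t,550,630,285,365,.045,.065); print('flat',rect(P),P[:,2].max())
P,c=box(load('top'),375,440,140,235,.025,.038); print('recess',rect(P))
P,c=box(t,375,440,140,235,.040,.056); print('rails',rect(P))
u=s['img'][150:350,90:370,::-1]
cv2.imwrite('pics/f.png',cv2.resize(u,(784,560)))
go(430,-344.6,170,31)
E
```

```text
Traceback (most recent call last):
ValueError: zero-size array to reduction operation maximum which has no identity
```

```bash
python3 - <<'E'
from h import *
s=load('scene'); t=load('top')
P,c=box(s,150,225,240,310,.045,.065); m=P[:,0]<.49; print('flat scene',rect(P[m]) if m.sum()>3 else 0)
P,c=box(t,375,440,140,235,.022,.037); print('recess',rect(P),len(P))
P,c=box(t,375,440,140,235,.040,.056); print('rails',rect(P))
P,c=box(s,130,310,270,400,.048,.07); m=c.max(1)<70; print('charged scene',rect(P[m]))
cv2.imwrite('pics/f.png',cv2.resize(s['img'][150:350,90:370,::-1],(784,560)))
go(430,-344.6,170,31)
E
```

```text
flat scene [439.3, -341.3, 74.8, 57.1, 31.0]
recess [651.4, -7.1, 105.2, 100.2, 3.7] 1434
rails [668.4, -5.4, 139.3, 99.6, 3.5]
charged scene [567.9, -311.2, 296.7, 200.8, 7.0]
row [-0.1, 0.1, -25.1] [-144.6, 20.8, -2.2]
```

View pics/f.png

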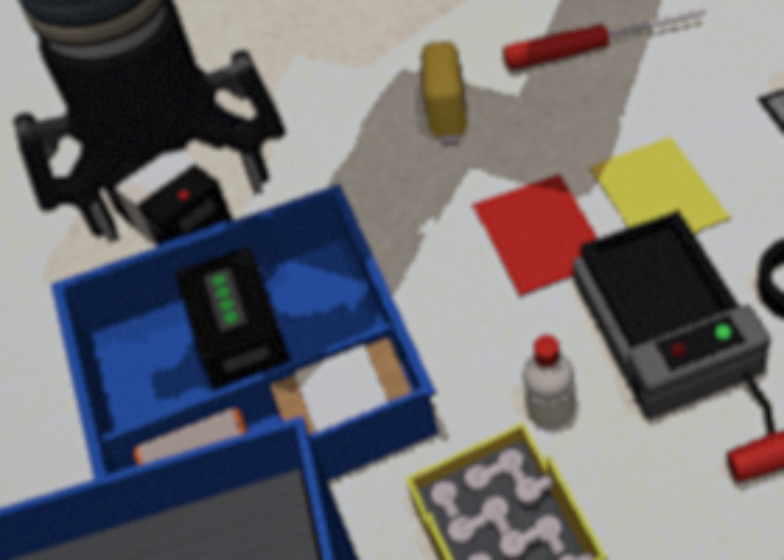

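The charged pack lies flat in the front compartment at (235,315), and the charger recess is empty at (660,270). The flat pack is at (175,195), just clear of the tote wall.

```bash
python3 - <<'E'
from h import *
t=load('top'); C=cloud(t).reshape(-1,3)*1000
a=np.radians(3.8); ex=np.array([np.cos(a),np.sin(a)]);ey=np.array([-np.sin(a),np.cos(a)])
d=C[:,:2]-[652,-7]; u=d@ex; v=d@ey; z=C[:,2]
for n,k,w in(('u',u,v),('v',v,u)):
    print(n)
    for b in range(-66,92,3):
        m=(abs(w)<22)&(k>=b)&(k<b+3)&(z>-5)
        if m.sum(): print(b,np.round(np.median(z[m]),0),end='; ')
go(430,-344.6,170,31)
E
```

```text
u
-66 1.0; -63 1.0; -60 0.0; -57 -1.0; -54 25.0; -51 46.0; -48 44.0; -45 32.0; -42 33.0; -39 32.0; -36 32.0; -33 32.0; -30 32.0; -27 31.0; -24 33.0; -21 32.0; -18 32.0; -15 32.0; -12 32.0; -9 32.0; -6 33.0; -3 31.0; 0 32.0; 3 33.0; 6 32.0; 9 32.0; 12 32.0; 15 32.0; 18 32.0; 21 33.0; 24 32.0; 27 32.0; 30 32.0; 33 31.0; 36 32.0; 39 32.0; 42 32.0; 45 32.0; 48 34.0; 51 48.0; 54 51.0; 57 50.0; 60 50.0; 63 50.0; 66 52.0; 69 52.0; 72 50.0; 75 51.0; 78 50.0; 81 49.0; 84 48.0; v
-66 -1.0; -63 0.0; -60 -0.0; -57 -1.0; -54 0.0; -51 29.0; -48 31.0; -45 35.0; -42 46.0; -39 46.0; -36 45.0; -33 33.0; -30 32.0; -27 32.0; -24 32.0; -21 32.0; -18 32.0; -15 32.0; -12 33.0; -9 32.0; -6 33.0; -3 32.0; 0 32.0; 3 32.0; 6 32.0; 9 32.0; 12 32.0; 15 32.0; 18 31.0; 21 32.0; 24 32.0; 27 32.0; 30 33.0; 33 45.0; 36 46.0; 39 46.0; 42 33.0; 45 31.0; 48 28.0; 51 -0.0; 54 -1.0; 57 0.0; 60 -0.0; 63 -1.0; 66 -1.0; 69 0.0; 72 -1.0; 75 -0.0; 78 2.0; 81 3.0; 84 3.0; 87 3.0; 90 16.0; row [-0.1, 0.1, -25.1] [-144.6, 20.8, -2.2]
```

Emit:
move_arm:
  rows:
    - [0, 0, -4, -12, 2, 0, 0]
    - [0, 0, -10, -40, 6, 0, 0]
    - [0, 0, -16, -75, 11, 0, 0]
    - [0, 0, -22, -105, 15, 0, 0]
    - [0, 0, -25, -130, 19, 0, 0]
    - [0, 0, -25, -144, 21, 0, 0]
    - [0, 0, -25, -144.5, 21, 0, 0]
    - [0, 0, -25, -144.5, 21, 15, 0]
    - [0, 0, -25, -144.5, 21, 35, 0]
    - [0, 0, -25, -144.5, 21, 55, 0]
    - [0, 0, -25, -144.5, 21, 65, 0]
    - [0, 0, -25, -144.5, 21, 65, 0]

```text
t: 22.22
tcp_pos: [0.4306, -0.344, 0.1013]
tool_rot: [0.964, 0.266, -0.001, -0.003]
force: [0.8, 0.7, -0.3]
finger_gap: 0.999
gripper_force: 0.0
```

Emit:
move_arm:
  rows:
    - [0, 0, 0, 0, 0, 0, 0]
    - [0, 0, 0, 0, 0, 0, 0]

```text
t: 22.38
tcp_pos: [0.4318, -0.3458, 0.1045]
tool_rot: [0.964, 0.266, 0.0, 0.001]
force: [0.1, 0.1, 0.3]
finger_gap: 1.0
gripper_force: 0.0
```

```bash
python3 - <<'E'
from h import *
go(430.3,-344.6,45.4,31)
E
```

```text
row [0.1, -0.0, -0.1] [-0.7, -1.9, 59.1]
```

Emit:
move_arm:
  rows:
    - [0, 0, 0, -0.7, -1.5, 10, 0]
    - [0, 0, 0, -0.7, -1.5, 22, 0]
    - [0, 0, 0, -0.7, -1.5, 36, 0]
    - [0, 0, 0, -0.7, -1.5, 47, 0]
    - [0, 0, 0, -0.7, -1.5, 54, 0]
    - [0, 0, 0, -0.7, -1.5, 58, 0]
    - [0, 0, 0, -0.7, -1.5, 59, 0]
    - [0, 0, 0, -0.7, -1.5, 59, 0.2]
    - [0, 0, 0, -0.7, -1.5, 59, 0.25]
    - [0, 0, 0, -0.7, -1.5, 59, 0.3]
    - [0, 0, 0, -0.7, -1.5, 59, 0.35]
    - [0, 0, 0, -0.7, -1.5, 59, 0.4]

```text
t: 23.38
tcp_pos: [0.43, -0.3451, 0.0459]
tool_rot: [0.964, 0.266, 0.0, 0.001]
force: [-0.5, 0.7, 4.8]
finger_gap: 0.646
gripper_force: 65.0
```

Emit:
move_arm:
  rows:
    - [0, 0, 0, 0, 0, 0, 0.6]
    - [0, 0, 0, 0, 0, 0, 0.6]
    - [0, 0, 0, 0, 0, 0, 0.6]
    - [0, 0, 0, 0, 0, -5, 0.6]
    - [0, 0, 0, 0, 0, -16, 0.6]
    - [0, 0, 0, 0, 0, -34, 0.6]
    - [0, 0, 0, 0, 0, -56, 0.6]
    - [0, 0, 0, 0, 0, -80, 0.6]
    - [0, 0, 0, 0, 0, -102, 0.6]
    - [0, 0, 0, 0, 0, -118, 0.6]
    - [0, 0, 0, 0, 0, -125, 0.6]
    - [0, 0, 0, 0, 0, -125, 0.6]

```text
t: 24.38
tcp_pos: [0.4301, -0.345, 0.1719]
tool_rot: [0.964, 0.266, 0.001, 0.002]
force: [1.0, -0.9, -3.7]
finger_gap: 0.643
gripper_force: 64.3
```

```bash
python3 - <<'E'
from h import *
go(654,-6.9,170,3.8)
E
```

```text
row [0.2, -0.1, 27.1] [365.8, -175.2, 1.5]
```

Emit:
move_arm:
  rows:
    - [0, 0, 1, 10, -5, 0, 0.6]
    - [0, 0, 3, 32, -15, 0, 0.6]
    - [0, 0, 6, 62, -30, 0, 0.6]
    - [0, 0, 9, 94, -45, 0, 0.6]
    - [0, 0, 12, 126, -60, 0, 0.6]
    - [0, 0, 15, 158, -76, 0, 0.6]
    - [0, 0, 17, 190, -91, 0, 0.6]
    - [0, 0, 19, 222, -106, 0, 0.6]
    - [0, 0, 21, 254, -122, 0, 0.6]
    - [0, 0, 23, 284, -136, 0, 0.6]
    - [0, 0, 25, 308, -148, 0, 0.6]
    - [0, 0, 26, 326, -156, 0, 0.6]

```text
t: 25.38
tcp_pos: [0.629, -0.0402, 0.168]
tool_rot: [0.999, 0.043, -0.002, -0.001]
force: [0.9, -0.7, -3.7]
finger_gap: 0.641
gripper_force: 64.3
```

Emit:
move_arm:
  rows:
    - [0, 0, 0.5, 14, -8, 0, 0.6]
    - [0, 0, 1, 28, -15, 0, 0.6]
    - [0, 0, 1, 36, -19, 0, 0.6]
    - [0, 0, 1, 36, -19, 0, 0.6]
    - [0, 0, 1, 36, -19, 0, 0.6]
    - [0, 0, 1, 36, -19, 0, 0.6]

```text
t: 25.88
tcp_pos: [0.6621, -0.0218, 0.1691]
tool_rot: [0.999, 0.034, -0.002, -0.0]
force: [-0.0, -0.1, -2.6]
finger_gap: 0.646
gripper_force: 64.3
```

```bash
python3 - <<'E'
from h import *
go(654,-6.9,100,3.8)
E
```

```text
row [-0.0, 0.2, 0.1] [-6.8, -15.4, 69.1]
```

Emit:
move_arm:
  rows:
    - [0, 0, 0, -4, -8, 0, 0.6]
    - [0, 0, 0, -6.8, -15.4, 0, 0.6]
    - [0, 0, 0, -6.8, -15.4, 10, 0.6]
    - [0, 0, 0, -6.8, -15.4, 25, 0.6]
    - [0, 0, 0, -6.8, -15.4, 40, 0.6]
    - [0, 0, 0, -6.8, -15.4, 54, 0.6]
    - [0, 0, 0, -6.8, -15.4, 62, 0.6]
    - [0, 0, 0, -6.8, -15.4, 65, 0.6]
    - [0, 0, 0, -6.8, -15.4, 65, 0.6]
    - [0, 0, 0, -6.8, -15.4, 65, 0.6]
    - [0, 0, 0, -6.8, -15.4, 65, 0.6]

```text
t: 26.8
tcp_pos: [0.6564, -0.0065, 0.1059]
tool_rot: [0.999, 0.034, 0.001, 0.0]
force: [-0.6, -0.5, -3.4]
finger_gap: 0.646
gripper_force: 64.3
```

```bash
python3 - <<'E'
from h import *
go(654,-6.9,79,3.8)
s=snap('scene')
P,c=box(s,350,480,250,380,.08,.13); m=c.max(1)<300; P=P[abs(P[:,0]-.66)<.06]; P=P[P[:,2]<.112]; print(rect(P))
cv2.imwrite('pics/g.png',cv2.resize(s['img'][180:310,270:400,::-1],(600,600)))
E
```

```text
row [0.0, -0.1, 0.1] [-2.5, 0.2, 26.9]
[665.9, -44.6, 159.0, 84.9, -82.4]
```

View pics/g.png

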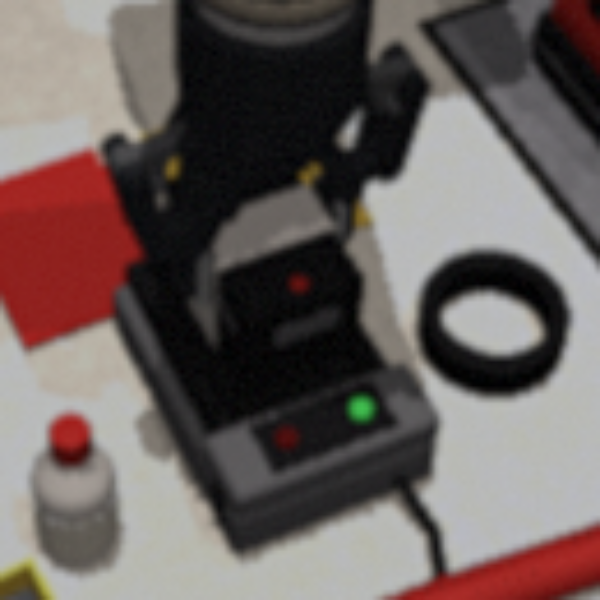

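The flat pack is level over the recess at about (290,280), lined up with the charger. Lowering it in.

Emit:
move_arm:
  rows:
    - [0, 0, 0, -2.4, 0.2, 2, 0.6]
    - [0, 0, 0, -2.4, 0.2, 6, 0.6]
    - [0, 0, 0, -2.4, 0.2, 11, 0.6]
    - [0, 0, 0, -2.4, 0.2, 16, 0.6]
    - [0, 0, 0, -2.4, 0.2, 20, 0.6]
    - [0, 0, 0, -2.4, 0.2, 23, 0.6]
    - [0, 0, 0, -2.4, 0.2, 25, 0.6]
    - [0, 0, 0, -2.4, 0.2, 26, 0.6]
    - [0, 0, 0, -2.4, 0.2, 27, 0.6]
    - [0, 0, 0, -2.4, 0.2, 27, 0.6]

```text
t: 27.68
tcp_pos: [0.6534, -0.0068, 0.0782]
tool_rot: [0.999, 0.034, 0.0, 0.0]
force: [0.5, -0.7, -3.7]
finger_gap: 0.647
gripper_force: 64.2
```

Emit:
move_arm:
  rows:
    - [0, 0, 0, 0, 0, 0.5, 0.6]
    - [0, 0, 0, 0, 0, 1, 0.6]
    - [0, 0, 0, 0, 0, 1.5, 0.6]
    - [0, 0, 0, 0, 0, 2, 0.6]
    - [0, 0, 0, 0, 0, 2, 0.6]

```text
t: 28.1
tcp_pos: [0.6536, -0.0068, 0.078]
tool_rot: [0.999, 0.034, 0.001, 0.0]
force: [-2.7, 1.5, 6.9]
finger_gap: 0.644
gripper_force: 65.7
```

Emit:
move_arm:
  rows:
    - [0, 0, 0, 0, 0, 1, 0.3]
    - [0, 0, 0, 0, 0, 0, 0.2]
    - [0, 0, 0, 0, 0, 0, 0.1]
    - [0, 0, 0, 0, 0, 0, 0]
    - [0, 0, 0, 0, 0, 0, 0]
    - [0, 0, 0, 0, 0, -15, 0]
    - [0, 0, 0, 0, 0, -40, 0]
    - [0, 0, 0, 0, 0, -80, 0]
    - [0, 0, 0, 0, 0, -120, 0]
    - [0, 0, 0, 0, 0, -155, 0]
    - [0, 0, 0, 0, 0, -180, 0]
    - [0, 0, 0, 0, 0, -190, 0]

```text
t: 29.1
tcp_pos: [0.6554, -0.0071, 0.2711]
tool_rot: [0.999, 0.034, 0.004, 0.001]
force: [1.6, 0.0, 0.5]
finger_gap: 0.999
gripper_force: 0.0
```

```bash
python3 - <<'E'
from h import *
t=snap('top'); s=snap('scene')
P,c=box(s,350,470,250,360,.07,.1); print('pack scene',rect(P),np.median(P[:,2]))
P,c=box(t,375,440,140,235,.072,.1);print('pack top',len(P),rect(P) if len(P)>9 else '', np.median(P[:,2]))
P,c=box(t,165,320,180,310,.13,.2)
a=P[:,1]>.3; print('driver',rect(P[a]),'drill',rect(P[~a]))
go(552.4,238.5,260,4.3)
E
```

```text
pack scene [663.5, -50.9, 150.2, 89.4, -80.7] 0.08558575768506811
pack top 0  nan
driver [559.4, 355.0, 160.9, 48.1, 0.7] drill [562.6, 239.8, 161.1, 58.1, 4.5]
row [0.1, -0.3, -0.4] [-85.0, -251.8, 7.5]
  return _methods._mean(a, axis=axis, dtype=dtype,
  ret = ret.dtype.type(ret / rcount)
```

Emit:
move_arm:
  rows:
    - [0, 0, 0, -4, -12, 0, 0]
    - [0, 0, 0, -12, -38, 2, 0]
    - [0, 0, 0, -25, -75, 4, 0]
    - [0, 0, 0, -38, -112, 6, 0]
    - [0, 0, 0, -51, -150, 7, 0]
    - [0, 0, 0, -62, -185, 7, 0]
    - [0, 0, 0, -72, -215, 7, 0]
    - [0, 0, 0, -81, -240, 7, 0]
    - [0, 0, 0, -85, -250, 7, 0]
    - [0, 0, 0, -85, -252, 7, 0]
    - [0, 0, 0, -85, -252, 7, 0]
    - [0, 0, 0, -85, -252, 7, 0]

```text
t: 30.2
tcp_pos: [0.5515, 0.2379, 0.258]
tool_rot: [0.999, 0.034, -0.001, 0.0]
force: [0.4, 0.4, -0.1]
finger_gap: 1.001
gripper_force: 0.0
```

```bash
python3 - <<'E'
from h import *
t=snap('top'); s=snap('scene'); h=cv2.resize(t['img'][100:260,250:410,::-1],(600,600)); cv2.imwrite('pics/i.png',h)
go(552.4,238.5,163,4.3)
def fit(s,P,c,m,n):
    Q=P[m]; r=rect(Q)
    I=s['img'].astype(int)
    k=((I[...,0]>I[...,2]+70)&(I[...,1]>I[...,2]+40)) if n=='y' else ((I[...,0]>I[...,1]+60)&(I[...,0]>I[...,2]+40))
    k=k.astype(np.uint8); _,lab,st,ce=cv2.connectedComponentsWithStats(k)
    u,v=proj(s,[r[0]/1000,r[1]/1000,.003]); l=lab[int(round(v)),int(round(u))]
    vv,uu=np.where(lab==l); X=np.array([pz(s,a,b,.003)[:2]*1000 for a,b in zip(uu,vv)])
    mu=X.mean(0); w,V=np.linalg.eigh(np.cov(X.T)); e=V[:,1]; print(n,mu.round(1),len(X),'sides',np.sqrt(12*w).round(1),'yaw',np.degrees(np.arctan(e[1]/e[0])).round(2),r)
P,c=box(t,340,410,225,300,-.01,.012); fit(t,P,c,(c[:,0]>c[:,2]+70),'y')
P,c=box(t,405,480,225,300,-.01,.012); fit(t,P,c,(c[:,0]>c[:,1]+60),'r')
P,c=box(t,375,440,140,235,.072,.1);print('pack top',len(P),rect(P), np.median(P[:,2]))
E
```

```text
row [0.0, 0.0, -0.5] [0.5, -1.1, 95.6]
y [540.7  39. ] 1436 sides [ 78.3 102.6] yaw 7.09 [541.3, 39.1, 103.4, 78.3, 6.9]
r [548.1 -67.3] 1437 sides [ 78.8 102.8] yaw 4.79 [548.8, -67.4, 103.7, 78.9, 5.5]
pack top 999 [653.0, -7.0, 86.9, 56.7, 4.7] 0.08570496722945861
```

View pics/i.png

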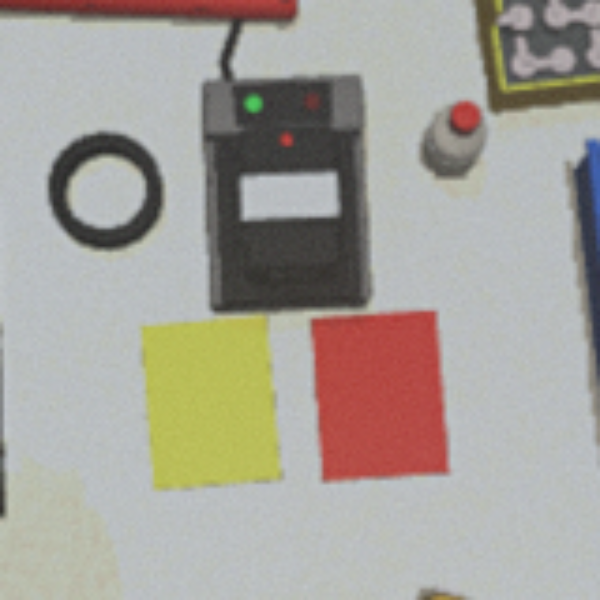

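The flat pack, white band up, sits inside the recess at (290,215), with its top at 85.7 mm, so it is fully home. Both pads are clear, and I can grip the drill.

Emit:
move_arm:
  rows:
    - [0, 0, -0.5, 0.5, -1, 10, 0]
    - [0, 0, -0.5, 0.5, -1, 25, 0]
    - [0, 0, -0.5, 0.5, -1, 42, 0]
    - [0, 0, -0.5, 0.5, -1, 60, 0]
    - [0, 0, -0.5, 0.5, -1, 76, 0]
    - [0, 0, -0.5, 0.5, -1, 88, 0]
    - [0, 0, -0.5, 0.5, -1, 94, 0]
    - [0, 0, -0.5, 0.5, -1, 95.5, 0]
    - [0, 0, -0.5, 0.5, -1, 95.5, 0.2]
    - [0, 0, -0.5, 0.5, -1, 95.5, 0.25]
    - [0, 0, -0.5, 0.5, -1, 95.5, 0.3]
    - [0, 0, -0.5, 0.5, -1, 95.5, 0.4]

```text
t: 31.3
tcp_pos: [0.5527, 0.2399, 0.1648]
tool_rot: [0.999, 0.038, 0.001, -0.0]
force: [1.4, 0.5, 0.7]
finger_gap: 0.668
gripper_force: 66.4
```

Emit:
move_arm:
  rows:
    - [0, 0, 0, 0, 0, 0, 0.6]
    - [0, 0, 0, 0, 0, 0, 0.6]
    - [0, 0, 0, 0, 0, 0, 0.6]
    - [0, 0, 0, 0, 0, 0, 0.6]
    - [0, 0, 0, 0, 0, -4, 0.6]
    - [0, 0, 0, 0, 0, -10, 0.6]
    - [0, 0, 0, 0, 0, -20, 0.6]
    - [0, 0, 0, 0, 0, -32, 0.6]
    - [0, 0, 0, 0, 0, -44, 0.6]
    - [0, 0, 0, 0, 0, -54, 0.6]
    - [0, 0, 0, 0, 0, -60, 0.6]
    - [0, 0, 0, 0, 0, -60, 0.6]

```text
t: 32.3
tcp_pos: [0.5523, 0.2402, 0.2251]
tool_rot: [0.999, 0.038, 0.001, -0.0]
force: [0.3, 0.1, -5.7]
finger_gap: 0.671
gripper_force: 65.7
```

```bash
python3 - <<'E'
from h import *
s=load('scene'); t=load('top')
for n,p in(('y',[.541,.039,.003]),('r',[.5485,-.0674,.003])):
  for cam_,S in(('scene',s),('top',t)):
    I=S['img'].astype(int)
    k=((I[...,0]>I[...,2]+60)&(I[...,1]>I[...,2]+40)) if n=='y' else ((I[...,0]>I[...,1]+50)&(I[...,0]>I[...,2]+40))
    _,lab,_,_=cv2.connectedComponentsWithStats(k.astype(np.uint8)); u,v=proj(S,p); l=lab[int(round(v)),int(round(u))]
    vv,uu=np.where(lab==l); X=np.array([pz(S,a,b,.003)[:2]*1000 for a,b in zip(uu,vv)]); print(n,cam_,rect(X),X.mean(0).round(1))
# drill mast on mat: foot in scene view
go(549.3,-68,223,5)
E
```

```text
y scene [541832.2, 38693.8, 102427.9, 79107.4, 6.4] [531.9  43.6]
y top [540949.4, 39069.8, 103026.9, 78658.2, 6.7] [540.7  39. ]
r scene [549386.2, -67844.2, 102949.7, 79209.2, 5.6] [547.9 -70.6]
r top [548468.1, -67277.9, 103333.6, 79242.7, 5.4] [548.2 -67.3]
row [-0.0, -0.2, -0.6] [-26.7, 307.1, 1.8]
```

Emit:
move_arm:
  rows:
    - [0, 0, 0, -1, 15, 0, 0.6]
    - [0, 0, -0.2, -4, 45, 0, 0.6]
    - [0, 0, -0.4, -7, 80, 0, 0.6]
    - [0, 0, -0.6, -10, 115, 0, 0.6]
    - [0, 0, -0.8, -13, 150, 0, 0.6]
    - [0, 0, -0.8, -16, 185, 0, 0.6]
    - [0, 0, -0.8, -19, 220, 0, 0.6]
    - [0, 0, -0.8, -22, 252, 0, 0.6]
    - [0, 0, -0.8, -24.5, 280, 0, 0.6]
    - [0, 0, -0.8, -26, 299, 0, 0.6]
    - [0, 0, -0.8, -26.5, 306.6, 0, 0.6]
    - [0, 0, -0.8, -26.5, 306.6, 0, 0.6]

```text
t: 33.3
tcp_pos: [0.5488, -0.0697, 0.2231]
tool_rot: [0.999, 0.044, -0.0, 0.0]
force: [0.2, -0.2, -7.0]
finger_gap: 0.669
gripper_force: 67.1
```

Emit:
move_arm:
  rows:
    - [0, 0, 0, 0, 0, 0, 0.6]
    - [0, 0, 0, 0, 0, 12, 0.6]
    - [0, 0, 0, 0, 0, 24, 0.6]
    - [0, 0, 0, 0, 0, 34, 0.6]
    - [0, 0, 0, 0, 0, 42, 0.6]
    - [0, 0, 0, 0, 0, 48, 0.6]
    - [0, 0, 0, 0, 0, 51, 0.6]
    - [0, 0, 0, 0, 0, 51, 0.6]
    - [0, 0, 0, 0, 0, 51, 0.6]

```text
t: 34.05
tcp_pos: [0.5491, -0.0677, 0.1726]
tool_rot: [0.999, 0.045, 0.0, 0.0]
force: [0.9, -0.4, -7.2]
finger_gap: 0.675
gripper_force: 66.9
```

```bash
python3 - <<'E'
from h import *
go(549.5,-67.5,164,5.2)
s=snap('scene'); h=cv2.resize(s['img'][130:280,220:370,::-1],(600,600)); cv2.imwrite('pics/j.png',h)
E
```

```text
row [0.0, -0.0, 0.0] [0.4, -0.2, 8.6]
```

View pics/j.png

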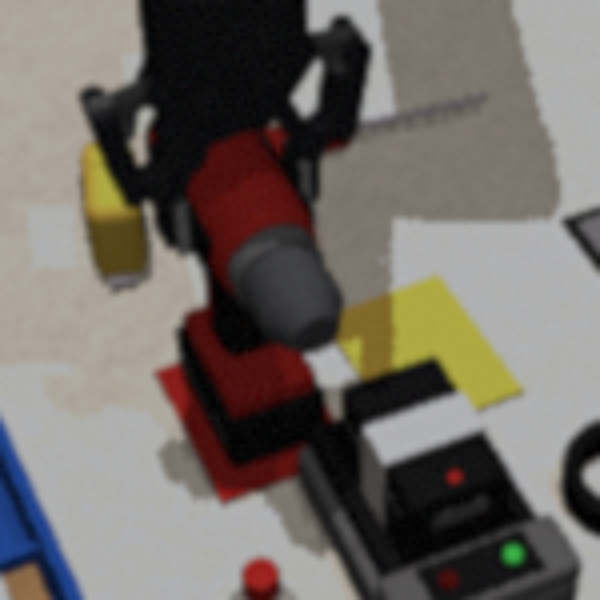

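The drill hangs upright just over the red pad, with its foot at (250,400) and an even pad margin around it. Lowering.

Emit:
move_arm:
  rows:
    - [0, 0, 0, 0.4, -0.2, 2, 0.6]
    - [0, 0, 0, 0.4, -0.2, 4, 0.6]
    - [0, 0, 0, 0.4, -0.2, 5.5, 0.6]
    - [0, 0, 0, 0.4, -0.2, 6.5, 0.6]
    - [0, 0, 0, 0.4, -0.2, 7.3, 0.6]
    - [0, 0, 0, 0.4, -0.2, 8, 0.6]
    - [0, 0, 0, 0.4, -0.2, 8, 0.6]

```text
t: 34.68
tcp_pos: [0.5492, -0.0676, 0.1649]
tool_rot: [0.999, 0.045, 0.0, 0.0]
force: [-1.4, 0.8, -4.1]
finger_gap: 0.666
gripper_force: 67.4
```

```bash
python3 - <<'E'
from h import *
s=snap('scene'); 
P,c=box(s,290,400,200,330,.036,.046); m=(c[:,0]>c[:,1]+25)&(abs(P[:,0]-.549)<.07)&(abs(P[:,1]+.068)<.05); print(rect(P[m]),m.sum(),np.median(P[m][:,2]))
print(readout.sense()['force'])
E
```

```text
[584.1, -71.5, 54.7, 21.9, 65.8] 19 0.043783768101766075
[-1.80164834  0.49181058 -3.31532411]
```

Emit:
move_arm:
  rows:
    - [0, 0, 0, 0, 0, 0.6, 0.6]
    - [0, 0, 0, 0, 0, 1.2, 0.6]
    - [0, 0, 0, 0, 0, 1.2, 0.3]
    - [0, 0, 0, 0, 0, 1.2, 0.2]
    - [0, 0, 0, 0, 0, 1.2, 0.1]
    - [0, 0, 0, 0, 0, 1.2, 0]
    - [0, 0, 0, 0, 0, 1.2, 0]
    - [0, 0, 0, 0, 0, -15, 0]
    - [0, 0, 0, 0, 0, -40, 0]
    - [0, 0, 0, 0, 0, -70, 0]
    - [0, 0, 0, 0, 0, -90, 0]
    - [0, 0, 0, 0, 0, -95, 0]

```text
t: 35.73
tcp_pos: [0.5514, -0.0682, 0.2633]
tool_rot: [0.999, 0.045, 0.004, 0.001]
force: [0.8, 0.6, -1.2]
finger_gap: 0.998
gripper_force: 0.0
```

```bash
python3 - <<'E'
from h import *
s=snap('scene')
P,c=box(s,300,420,180,300,.12,.2); P=P[(abs(P[:,1]+.068)<.045)&(P[:,0]<.67)]; print('head',rect(P),P[:,2].max())
go(533.5,362.5,258,4.3)
E
```

```text
head [565.8, -67.4, 162.3, 58.6, 5.2] 0.18806250387226156
row [0.1, -0.3, 0.9] [21.7, -430.4, 3.5]
```

Emit:
move_arm:
  rows:
    - [0, 0, 0, 1, -20, 0, 0]
    - [0, 0, 0.2, 3, -58, 0, 0]
    - [0, 0, 0.4, 5, -98, 0, 0]
    - [0, 0, 0.6, 7, -138, 0, 0]
    - [0, 0, 0.9, 9, -178, 0, 0]
    - [0, 0, 0.9, 11, -218, 0, 0]
    - [0, 0, 0.9, 13, -258, 0, 0]
    - [0, 0, 0.9, 15, -298, 0, 0]
    - [0, 0, 0.9, 17, -338, 0, 0]
    - [0, 0, 0.9, 19, -376, 0, 0]
    - [0, 0, 0.9, 21, -408, 0, 0]
    - [0, 0, 0.9, 22, -425, 0, 0]

```text
t: 36.78
tcp_pos: [0.5311, 0.3613, 0.2574]
tool_rot: [0.999, 0.039, -0.001, -0.0]
force: [-0.4, -0.7, 0.8]
finger_gap: 0.999
gripper_force: 0.0
```

Emit:
move_arm:
  rows:
    - [0, 0, 0, 0, -4, 0, 0]
    - [0, 0, 0, 0, -4, 0, 0]
    - [0, 0, 0, 0, -4, 0, 0]
    - [0, 0, 0, 0, -4, 0, 0]

```text
t: 37.12
tcp_pos: [0.5323, 0.3599, 0.2588]
tool_rot: [0.999, 0.037, -0.001, 0.001]
force: [0.8, 0.0, -0.2]
finger_gap: 1.002
gripper_force: 0.0
```

```bash
python3 - <<'E'
from h import *
go(532.8,362.4,157.5,4.3)
t=snap('top')
P,c=box(t,410,480,180,300,.12,.2); print('drill head',rect(P),P[:,2].max())
h=cv2.resize(t['img'][100:260,250:410,::-1],(600,600)); cv2.imwrite('pics/k.png',h)
s=snap('scene')
P,c=box(s,300,420,180,300,.12,.2); P=P[(abs(P[:,1]+.068)<.045)&(P[:,0]<.67)]; print('head',rect(P),P[:,2].max())
P,c=box(s,290,400,200,330,.036,.046); m=(c[:,0]>c[:,1]+25)&(abs(P[:,0]-.549)<.07)&(abs(P[:,1]+.068)<.05); print('foot',rect(P[m]),m.sum())
E
```

```text
row [0.1, 0.1, -0.1] [0.8, -2.5, 101.3]
drill head [561.1, -67.0, 165.2, 58.0, 5.2] 0.18920129619112908
head [566.6, -67.2, 162.3, 58.6, 5.0] 0.18787496466725365
foot [586.9, -62.5, 47.7, 4.7, -87.1] 18
```

View pics/k.png

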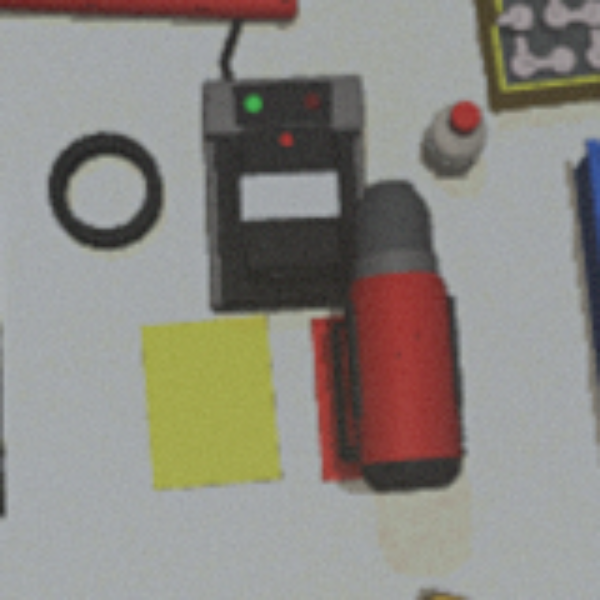

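The drill stands on the red pad with its head centred on the pad axis; the fit gives origin (548.7, -68.1) at 5.2°, against the pad's (549, -67.5) at 5.3°. The driver is next.

Emit:
move_arm:
  rows:
    - [0, 0, 0, 0.5, -2.5, 10, 0]
    - [0, 0, 0, 0.5, -2.5, 25, 0]
    - [0, 0, 0, 0.5, -2.5, 44, 0]
    - [0, 0, 0, 0.5, -2.5, 63, 0]
    - [0, 0, 0, 0.5, -2.5, 80, 0]
    - [0, 0, 0, 0.5, -2.5, 93, 0]
    - [0, 0, 0, 0.5, -2.5, 100, 0]
    - [0, 0, 0, 0.5, -2.5, 101.3, 0]
    - [0, 0, 0, 0.5, -2.5, 101.3, 0.2]
    - [0, 0, 0, 0.5, -2.5, 101.3, 0.25]
    - [0, 0, 0, 0.5, -2.5, 101.3, 0.3]
    - [0, 0, 0, 0.5, -2.5, 101.3, 0.4]

```text
t: 38.22
tcp_pos: [0.5335, 0.3639, 0.1598]
tool_rot: [0.999, 0.038, 0.001, 0.0]
force: [0.6, -2.6, 3.5]
finger_gap: 0.667
gripper_force: 66.6
```

Emit:
move_arm:
  rows:
    - [0, 0, 0, 0, 0, 0, 0.6]
    - [0, 0, 0, 0, 0, 0, 0.6]
    - [0, 0, 0, 0, 0, 0, 0.6]
    - [0, 0, 0, 0, 0, 0, 0.6]
    - [0, 0, 0, 0, 0, -4, 0.6]
    - [0, 0, 0, 0, 0, -10, 0.6]
    - [0, 0, 0, 0, 0, -20, 0.6]
    - [0, 0, 0, 0, 0, -32, 0.6]
    - [0, 0, 0, 0, 0, -44, 0.6]
    - [0, 0, 0, 0, 0, -54, 0.6]
    - [0, 0, 0, 0, 0, -60, 0.6]
    - [0, 0, 0, 0, 0, -60, 0.6]

```text
t: 39.22
tcp_pos: [0.5338, 0.3648, 0.2209]
tool_rot: [0.999, 0.038, 0.002, -0.001]
force: [0.6, 0.5, -8.5]
finger_gap: 0.668
gripper_force: 66.0
```

```bash
python3 - <<'E'
from h import *
go(536,38.4,218,6.7)
E
```

```text
row [-0.1, -0.3, -2.4] [-22.3, 325.6, 2.2]
```

Emit:
move_arm:
  rows:
    - [0, 0, 0, -1, 15, 0, 0.6]
    - [0, 0, -0.5, -3, 45, 0, 0.6]
    - [0, 0, -1, -5.5, 80, 0, 0.6]
    - [0, 0, -1.5, -8, 115, 0, 0.6]
    - [0, 0, -2, -10, 150, 0, 0.6]
    - [0, 0, -2.4, -12.5, 185, 0, 0.6]
    - [0, 0, -2.4, -15, 220, 0, 0.6]
    - [0, 0, -2.4, -17, 254, 0, 0.6]
    - [0, 0, -2.4, -19, 285, 0, 0.6]
    - [0, 0, -2.4, -20.5, 308, 0, 0.6]
    - [0, 0, -2.4, -21.4, 322, 0, 0.6]
    - [0, 0, -2.4, -21.4, 325.6, 0, 0.6]

```text
t: 40.22
tcp_pos: [0.5356, 0.0347, 0.2182]
tool_rot: [0.998, 0.057, -0.0, 0.001]
force: [1.1, -0.1, -8.7]
finger_gap: 0.666
gripper_force: 67.4
```

Emit:
move_arm:
  rows:
    - [0, 0, 0, 0, 0, 0, 0.6]
    - [0, 0, 0, 0, 0, 12, 0.6]
    - [0, 0, 0, 0, 0, 24, 0.6]
    - [0, 0, 0, 0, 0, 34, 0.6]
    - [0, 0, 0, 0, 0, 42, 0.6]
    - [0, 0, 0, 0, 0, 48, 0.6]
    - [0, 0, 0, 0, 0, 51, 0.6]
    - [0, 0, 0, 0, 0, 51, 0.6]
    - [0, 0, 0, 0, 0, 51, 0.6]

```text
t: 40.97
tcp_pos: [0.5359, 0.0381, 0.1673]
tool_rot: [0.998, 0.059, 0.0, -0.0]
force: [0.9, -0.4, -7.8]
finger_gap: 0.668
gripper_force: 67.4
```

```bash
python3 - <<'E'
from h import *
go(537,38.4,160,6.7)
s=snap('scene'); h=cv2.resize(s['img'][130:280,240:390,::-1],(600,600)); cv2.imwrite('pics/l.png',h)
E
```

```text
row [-0.0, -0.0, 0.0] [1.1, -0.2, 7.3]
```

View pics/l.png

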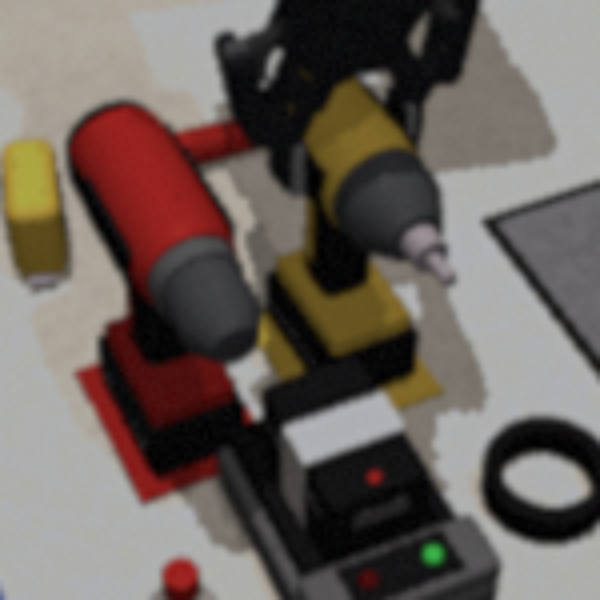

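The driver is upright above the yellow pad, with its foot at (340,320), and the drill stands squarely on the red pad. Lowering.

Emit:
move_arm:
  rows:
    - [0, 0, 0, 0.8, -0.2, 2, 0.6]
    - [0, 0, 0, 0.8, -0.2, 3.8, 0.6]
    - [0, 0, 0, 0.8, -0.2, 5, 0.6]
    - [0, 0, 0, 0.8, -0.2, 6, 0.6]
    - [0, 0, 0, 0.8, -0.2, 6.8, 0.6]
    - [0, 0, 0, 0.8, -0.2, 7.4, 0.6]
    - [0, 0, 0, 0.8, -0.2, 7.4, 0.6]
    - [0, 0, 0, 0.8, -0.2, 7.4, 0.6]

```text
t: 41.68
tcp_pos: [0.5365, 0.0382, 0.1599]
tool_rot: [0.998, 0.058, -0.0, 0.0]
force: [0.2, -1.2, -7.5]
finger_gap: 0.667
gripper_force: 67.5
```

Emit:
move_arm:
  rows:
    - [0, 0, 0, 0, 0, 0.6, 0.6]
    - [0, 0, 0, 0, 0, 1.2, 0.6]
    - [0, 0, 0, 0, 0, 1.6, 0.6]
    - [0, 0, 0, 0, 0, 1.6, 0.6]

```text
t: 42.02
tcp_pos: [0.5365, 0.0381, 0.1598]
tool_rot: [0.998, 0.059, 0.0, 0.0]
force: [-3.7, -0.3, 5.6]
finger_gap: 0.667
gripper_force: 69.3
```

Contact is made, so I can release, rise and move clear.

Emit:
move_arm:
  rows:
    - [0, 0, 0, 0, 0, 1, 0.3]
    - [0, 0, 0, 0, 0, 1, 0.2]
    - [0, 0, 0, 0, 0, 1, 0.1]
    - [0, 0, 0, 0, 0, 1, 0]
    - [0, 0, 0, 0, 0, 1, 0]
    - [0, 0, 0, 0, 0, -12, 0]
    - [0, 0, 0, 0, 0, -35, 0]
    - [0, 0, 0, 0, 0, -65, 0]
    - [0, 0, 0, 0, 0, -95, 0]
    - [0, 0, 0, 0, 0, -110, 0]
    - [0, 0, 0, 0, 0, -110, 0]

```text
t: 42.93
tcp_pos: [0.539, 0.038, 0.2722]
tool_rot: [0.998, 0.058, 0.005, 0.001]
force: [0.6, 0.3, -0.1]
finger_gap: 0.991
gripper_force: 0.0
```

Emit:
move_arm:
  rows:
    - [0, 0, 0, 0, -15, 0, 0]
    - [0, 0, 0, 0, -50, 0, 0]
    - [0, 0, 0, 0, -90, 0, 0]
    - [0, 0, 0, 0, -130, 0, 0]
    - [0, 0, 0, 0, -170, 0, 0]
    - [0, 0, 0, 0, -210, 0, 0]
    - [0, 0, 0, 0, -245, 0, 0]
    - [0, 0, 0, 0, -270, 0, 0]
    - [0, 0, 0, 0, -280, 0, 0]
    - [0, 0, 0, 0, -280, 0, 0]
    - [0, 0, 0, 0, -280, 0, 0]
    - [0, 0, 0, 0, -280, 0, 0]

```text
t: 43.93
tcp_pos: [0.5038, 0.3148, 0.2675]
tool_rot: [0.998, 0.058, -0.001, 0.001]
force: [0.8, -0.4, 0.4]
finger_gap: 1.0
gripper_force: 0.0
```

```bash
python3 - <<'E'
from h import *
t=snap('top')
P,c=box(t,410,480,180,300,.12,.2); print('drill head',rect(P),P[:,2].max())
P,c=box(t,345,411,170,300,.12,.2); print('driver head',rect(P),P[:,2].max())
P,c=box(t,345,411,170,300,.13,.2); m=(c[:,0]>c[:,2]+60); print('yellow body',rect(P[m]))
P,c=box(t,375,440,140,235,.072,.09);print('pack',rect(P), np.median(P[:,2]))
P,c=box(t,510,640,190,290,.05,.065); m=c.max(1)<60; print('charged',np.median(P[m],0))
s=snap('scene')
cv2.imwrite('pics/m.png',cv2.resize(s['img'][120:370,80:420,::-1],(800,588)))
E
```

```text
drill head [561.0, -66.8, 164.9, 58.1, 5.7] 0.18869315857869706
driver head [562.1, 39.6, 159.2, 57.8, 6.8] 0.1846953804709294
yellow body [528.3, 34.3, 89.4, 56.3, 3.4]
pack [652.7, -6.7, 86.3, 57.0, 2.4] 0.0856563067783018
charged [ 0.57196481 -0.30339806  0.05732966]
```

View pics/m.png

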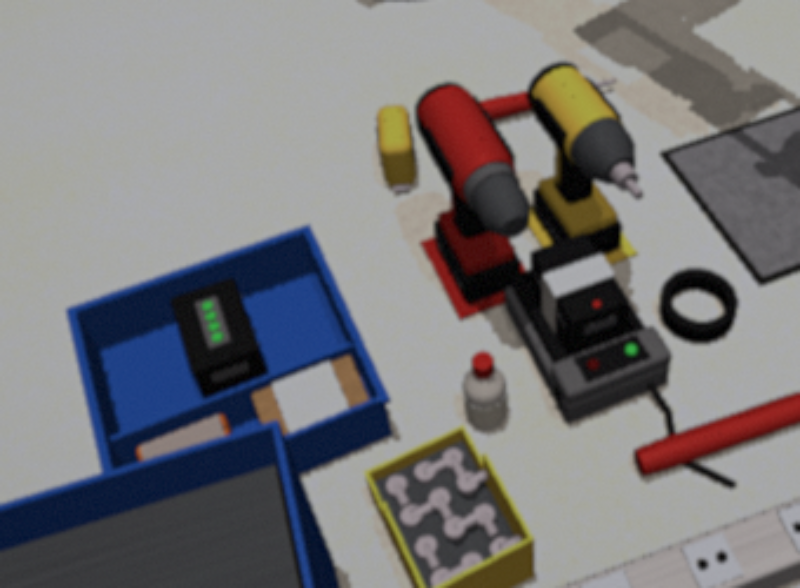

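Everything is in place: both tools stand upright on their pads at (470,200) and (580,160), the charged pack is in the tote at (220,335), and the flat pack is seated at (590,295). The tools sit within about 2 mm of their pad centres, so I'm handing in.

```bash
python3 -c "
from h import *
print(order.sign_off())"
```

```text
the job is handed in; nothing more can be done
None
```

The job is done and handed in at about 44 s of the 138 s allowed: the charged pack is in the tote's front compartment, the flat pack is seated on the charger, and both tools stand upright on their own pads, within about 2 mm of centre by the camera.

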